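# Sort polishing holders by drag

### The arm

A 7-joint arm with a two-finger parallel gripper is mounted at the origin on the work surface. World frame = base frame: x ahead of the robot, y to its left, z up, the work surface at z = 0. Lengths are in m, angles in rad, forces in N, time in s.
With the tool pointing down it reaches from about 0.425 to 0.95 m from the base axis. Payload 16.7 kg.
Tool frame: the origin (TCP) lies between the finger pads; the fingertips stand 14 mm ahead of it and the grasp point (between the pads) lies 5 mm behind it; z points along the fingers, y is the direction in which the jaws open and shut (so a half turn about z gives the same grasp; the last joint's range is limited). The gripper opens to 94 mm and grips with 3 to 60 N. Pads are 16 mm wide; open, the fingers measure 119 mm over their backs; the gripper's body (75 mm by 177 mm) begins 78 mm behind the grasp point.
Start: joints at [1.044, 0.426, 0.074, 1.606, -0.034, 1.111, -0.067], TCP at [0.249, -0.627, 0.199] pointing down, gripper open.
Joint ranges: [-2.85, 2.85], [-0.5, 2.14], [-1.23, 1.37], [0.21, 2.46], [-1.02, 4.16], [0.16, 2.05], [-2.73, 2.73]. Speed limits (rad/s): [1.89, 1.89, 2.39, 2.39, 3.01, 3.01, 3.01].

### API

Orientations are given as a rotation vector (axis times angle).
In Python, from plant import robot, optics gives the robot as it stands. The module is installed in compiled form; this text tells all that it offers.
- The arm moves only by the tool apply_moves, never from a script. Its argument "rows" is a list of rows, each an object with "delta_pos": the shift along the tool's x, y, z in cm, a list of three; "twist": the turn about the tool's z in rad; "hand": the closure, from 0 (fully open) to 1 (shut). A call has 1 to 5 rows; each row shifts and turns the commanded pose from where the row before left it, along the tool's axes as they then stand; what a row does not reach is not made up. A row lasts 1/10 s, in which the tool goes at most 50 mm and 8.59 degrees, less where a joint would pass 70% of its speed; a pose out of reach is approached as far as the arm can. A call is refused whole if a number of a shift passes 5 or a number of a turn 0.15, either way. A call with a gripper value outside its range is refused whole. The fingers move at their own pace and stop on an object; "force" is the grip in N (left out, the last holds). Time passes only in rows, so rows that do not move let the fingers close. It gives the time, the measured TCP pose, the force and the opening at its end, in the units of the state.
- robot.observe(): the state, without advancing time (a new reading comes with each control period).
- optics.grab_frame(name): name is "side" or "top"; returns (picture, depth): 480x640x3 uint8, red, green, blue; 480x640 float32, m along the optical axis (not along the pixel's ray), 0 where there is no reading.
- optics.calibration(name): a dict with "fx", "fy", "cx", "cy" (pixels), "rvec" (rotation vector, rad) and "tvec" (3), from world to camera coordinates, as OpenCV has them. Camera axes: x right, y down, z forward; pixel columns grow to the right and rows downward; lengths in m; the calibration is good to about 2 mm. A picture is of the moment at which its call begins. calibration takes no time and is no camera call.
- robot.job_done(): hands the job in, once; it reports no verdict.
The state is a dict: "time": time; "qpos": joint angles; "dq": joint speeds; "joint_efforts": joint torques, N m; "position": TCP position; "ee_rot": TCP orientation; "wrist_force": force on the tool from outside, world axes, zero at the start; "wrist_torque": the same for the moment, N m; "width": finger opening in m.
Only numpy, scipy, OpenCV 4.12 (cv2) and the standard library are available. Lean on these libraries where they do the work, as an engineer would, in place of code of your own. Each camera call takes 0.05 s, during which the arm holds its last target.

### The job

The three square polishing holders on the long plate each ride on a glass blank hidden underneath: rough-ground blanks drag hard when slid along the plate, polished ones glide, and there is at least one of each. Feel how hard each holder is to slide and, keeping it flat on the plate without lifting or tipping it, slide the rough ones wholly past the line at the end with the pegged rail and the polished ones wholly past the line at the end with the plain rail. Leave the spare holder on its small stand, the bottle and the beaker where they are.

Things in the scene. Friction and masses are not known exactly. Their poses are not given: they have to be found in the camera images.
- plate: the long slide plate, white ceramic, fixed: 340 mm (x) by 460 mm (y), 12 mm thick; origin at the centre of its underside, on the bench; z up. The holders start in a row along its x axis, 105 mm apart, in the middle band. Two thin black lines along x, at y = -95 and +95 mm, mark off an end zone at each y end; beyond, at y = -210 and +210 mm, stand the rails
- rail_pegs: the pegged rail, fixed across one y end of the plate (either end): aluminium bar 340 mm along x, 18 mm wide, 20 mm high, with five upright steel pegs 30 mm tall; origin at the middle of its underside, on the plate's top. Rough blanks belong here: a holder on a rough blank takes about 5.5 to 10 N to slide (0.7 to 1.0 of its weight)
- rail_plain: the plain rail, fixed across the other y end of the plate: the same bar without pegs; origin at the middle of its underside, on the plate's top. Polished blanks belong here: a holder on a polished blank takes about 0.6 to 1.2 N to slide (about 0.1 of its weight)
- holder_a_mid (a point): polishing holder A on the long plate: aluminium block, 72 x 72 mm, 38 mm high, flat, slippery upright sides, black knob on top (26 mm across, 17 mm tall). Point: centre of the block, half-way up, 22 mm above the plate's top; x, y square to its sides (starts within 0.12 rad of the plate's), z up. With its blank 0.82 to 0.99 kg. May hide a rough or a polished blank
- holder_b_mid (a point): polishing holder B, the same as A to the eye; same point. Every holder rides 3 mm clear of the plate on a round glass blank, 62 mm across, loose in a recess open below: unseen from above, it slides along with the holder but stays behind if the holder is lifted. May hide a rough or a polished blank
- holder_c_mid (a point): polishing holder C, the same as A to the eye; same point. May hide a rough or a polished blank
- spare_mid (a point): bystander: a fourth, identical holder on its own small square stand plate (110 mm, 12 mm thick) beside the long plate; not to be touched. Point: centre of its square block, half-way up
- bottle_mid (a point): bystander: glass bottle with a blue cap, 80 mm across, 180 mm tall; point half-way up its axis
- beaker_mid (a point): bystander: open glass beaker, 76 mm across, 100 mm tall; point half-way up its axis

How it is judged:
By the outcome, as a careful person would: the job done as asked, in the order asked, and still so for the second after the job is handed in, with the robot touching nothing.
It also fails if it takes over 72 s, if anything falls off the work surface, if the arm or the gripper's body presses on something with over 40 N, if the wrist force passes 120 N, or if a joint passes its speed limit or range.

## Working session

There is one attempt and no reset: what is moved stays moved. The work goes in short steps, Python scripts to look and compute and a tool call to move; the robot and the scene stay as the last step left them, time stands still between calls to the robot, and variables do not carry over. Pictures are saved under pics/ and viewed, and the job is handed in when it is done.

Besides the shell and the picture viewer there is one more tool, called after "Request:" as name(argument=value, ...), one argument or row to a line, values as JSON. apply_moves: Moves the arm, as the interface text tells. Its arguments: {"type":"object","properties":{"rows":{"type":"array"},"force":{"type":"number"}},"required":["rows"]}

```bash
mkdir -p pics; ls; python3 - <<'E'
from plant import robot, optics
import cv2, json
for n in ("top","side"):
    p,d=optics.grab_frame(n)
    cv2.imwrite(f"pics/{n}0.png",p[:,:,::-1])
    import numpy as np; np.save(f"{n}0d.npy",d); np.save(f"{n}0p.npy",p)
    print(optics.calibration(n))
print(robot.observe())
E
```

```text
pics
{'fx': 444.16340270397484, 'fy': 444.16340270397484, 'cx': 309.4089235413453, 'cy': 242.81274249745437, 'rvec': array([ 2.14159489, -2.07708563,  0.21090417]), 'tvec': array([-0.01594849,  0.55635534,  0.99400905])}
{'fx': 612.2984997890658, 'fy': 612.2984997890658, 'cx': 329.49019616380053, 'cy': 242.0139996197012, 'rvec': array([ 0.79956481, -2.42547184,  1.24066197]), 'tvec': array([0.41584656, 0.23825376, 1.23008341])}
{'time': 0.1, 'qpos': array([ 1.04352056,  0.42663301,  0.07387007,  1.60650077, -0.03409206,
        1.1107634 , -0.06708007]), 'dq': array([ 0.00197712, -0.00064831, -0.00032114, -0.00166771, -0.00031878,
        0.00132699, -0.00059505]), 'joint_efforts': array([ 7.95939588e-03, -9.37469029e+01,  3.67665343e+00, -4.55039048e+01,
       -4.86253237e-02,  1.69416337e-02, -1.70203821e-04]), 'position': array([ 0.24880662, -0.62708007,  0.1988891 ]), 'ee_rot': array([-3.08473253e+00, -5.89662712e-01,  4.36951974e-04]), 'wrist_force': array([ 0.60547458, -0.19070129, -0.4591572 ]), 'wrist_torque': array([-0.01970431,  0.04923588,  0.01581083]), 'width': 0.09374680379816909}
```

View pics/top0.png

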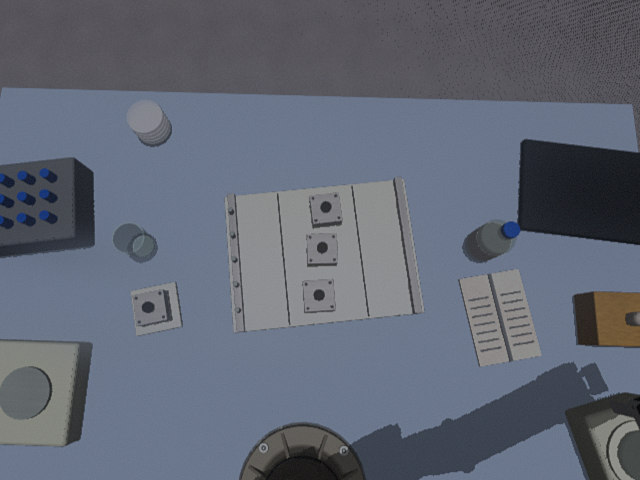

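View pics/side0.png

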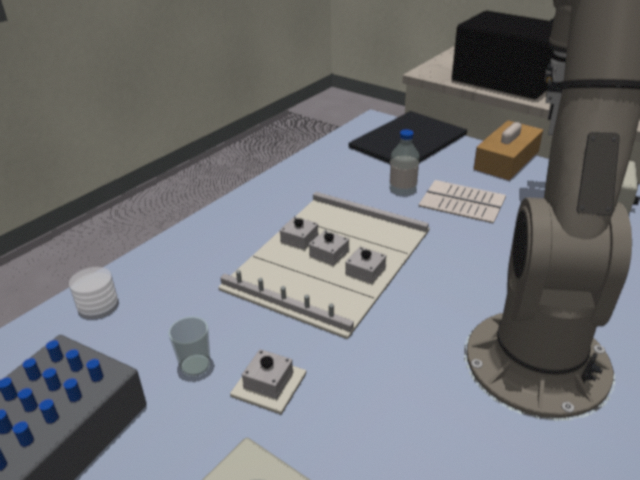

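```bash
cat > h.py <<'E'
import numpy as np, cv2
from plant import optics
from scipy.spatial.transform import Rotation as R
def cal(n):
    c=optics.calibration(n); return c,R.from_rotvec(c["rvec"]).as_matrix(),np.array(c["tvec"])
def ray(n,uv,z):
    c,M,t=cal(n); uv=np.atleast_2d(uv).astype(float)
    d=np.c_[(uv[:,0]-c["cx"])/c["fx"],(uv[:,1]-c["cy"])/c["fy"],np.ones(len(uv))]@M
    o=-M.T@t
    return o+d*((z-o[2])/d[:,2])[:,None]
def cloud(n,d):
    c,M,t=cal(n); v,u=np.mgrid[:480,:640]
    P=np.stack([(u-c["cx"])/c["fx"]*d,(v-c["cy"])/c["fy"]*d,d],-1)
    return (P-t)@M
def proj(n,P):
    c,M,t=cal(n); q=np.atleast_2d(P)@M.T+t
    return np.c_[q[:,0]/q[:,2]*c["fx"]+c["cx"],q[:,1]/q[:,2]*c["fy"]+c["cy"]]
E
python3 - <<'E'
from h import *
d=np.load("top0d.npy");p=np.load("top0p.npy")
W=cloud("top",d)
z=W[:,:,2]
m=((z>0.043)&(z<0.064)&(d>0)).astype(np.uint8)
m[:,:110]=0;m[:,430:]=0;m[340:]=0
m=cv2.morphologyEx(m,cv2.MORPH_CLOSE,np.ones((9,9)))
n,l,s,c=cv2.connectedComponentsWithStats(m)
for i in range(1,n):
    if s[i,4]<200: continue
    cn,_=cv2.findContours((l==i).astype(np.uint8),cv2.RETR_EXTERNAL,cv2.CHAIN_APPROX_NONE)
    q=ray("top",cn[0][:,0],0.053)[:,:2]
    r=cv2.minAreaRect(q.astype(np.float32)*1000)
    print(s[i],c[i],r, np.median(z[l==i]))
print(z[250,260],z[250,450],z[210,300])
# plate corners, rails, lines roughly
print(ray("top",[[227,195],[405,180],[422,312],[233,331]],0.012))
print("lines",ray("top",[[278,195],[290,325],[352,186],[368,316]],0.012))
print("spare,bottle,beaker",ray("top",[[150,307]],0.06),ray("top",[[510,230]],0.18),ray("top",[[142,247]],0.0))
g=cv2.resize(p[170:350,210:440,::-1],None,fx=3.4,fy=3.3,interpolation=cv2.INTER_CUBIC); cv2.imwrite("pics/topcrop.png",g)
E
```

```text
[310 192  33  33 877] [325.45838084 208.16419612] ((644.2508544921875, -35.117164611816406), (74.82918548583984, 71.90866088867188), 8.60770034790039) 0.05219237252112665
[307 233  31  31 916] [321.8580786  248.22379913] ((546.1110229492188, -29.0965576171875), (72.55325317382812, 71.12083435058594), 1.8388051986694336) 0.051949433417012775
[303 279  33  33 963] [318.58774663 294.98961578] ((434.8604431152344, -23.97844696044922), (72.1678466796875, 71.70887756347656), 5.90304708480835) 0.052191294751055585
[ 133  289   36   37 1013] [150.12833169 307.02270484] ((395.1129150390625, 364.27740478515625), (72.59776306152344, 74.28305053710938), 13.952245712280273) 0.05243175698399232
0.011477970787980652 0.00037135824476635103 0.01085083140706718
[[ 0.68341915  0.21388477  0.012     ]
 [ 0.73674393 -0.23662875  0.012     ]
 [ 0.40523602 -0.27289589  0.012     ]
 [ 0.34672989  0.17632686  0.012     ]]
lines [[ 0.6872571   0.08480506  0.012     ]
 [ 0.36491962  0.04153452  0.012     ]
 [ 0.71671127 -0.10200258  0.012     ]
 [ 0.39180542 -0.14388958  0.012     ]]
spare,bottle,beaker [[0.39455207 0.36219252 0.06      ]] [[ 0.57106668 -0.41937901  0.18      ]] [[0.54532204 0.41947599 0.        ]]
```

View pics/topcrop.png

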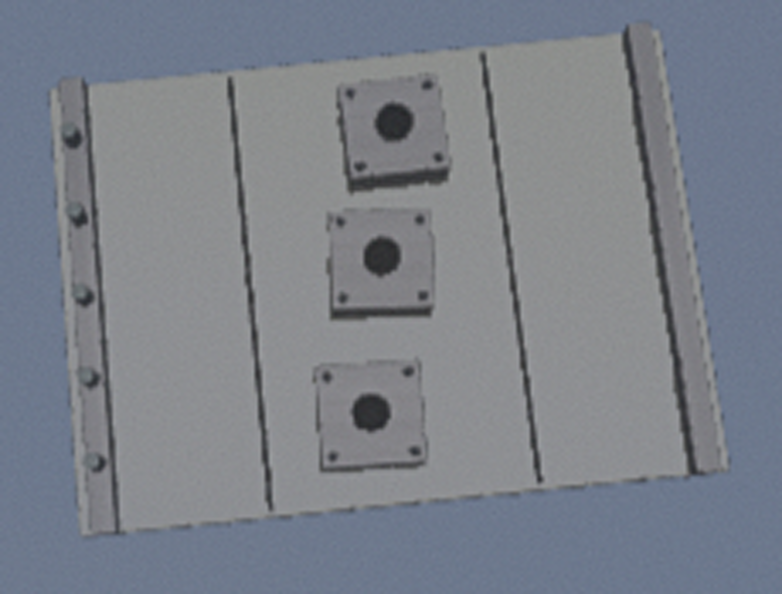

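```bash
cat >> h.py <<'E'
def knobs(p,d):
    W=cloud("top",d); g=p.sum(2)
def dark(p,a,b,w=6):
    # dark-line fit near segment a-b in pixels
    g=p.astype(int).sum(2); a,b=np.array(a,float),np.array(b,float); out=[]
    for t in np.linspace(.05,.95,40):
        q=a+t*(b-a); v=int(round(q[1])); us=np.arange(int(q[0])-w,int(q[0])+w+1)
        r=g[v,us]; wt=np.clip(np.median(r)-40-r,0,None)
        if wt.sum()>0: out.append([(us*wt).sum()/wt.sum(),v])
    return np.array(out)
E
python3 - <<'E'
from h import *
p=np.load("top0p.npy")
for a,b in(([278,195],[289,320]),([352,186],[368,314])):
    q=dark(p,a,b,5); P=ray("top",q,0.012)[:,:2].astype(np.float32)
    f=cv2.fitLine(P,cv2.DIST_HUBER,0,.001,.001).ravel()
    if f[0]<0:f[:2]*=-1
    print(len(q),f,np.arctan2(f[1],f[0]))
    print("y at x=.44,.545,.645",[f[3]+(x-f[2])*f[1]/f[0] for x in(.44,.545,.645)])
# refined holder: top-face brightness corners -> knob centre at top z .07
g=p.sum(2)
m=((g<170)).astype(np.uint8); m[:190]=0;m[320:]=0;m[:,:300]=0;m[:,345:]=0
n,l,s,c=cv2.connectedComponentsWithStats(m)
for i in range(1,n):
    if s[i,4]>40: print(s[i],c[i],ray("top",c[i],0.066))
E
```

```text
40 [0.9910935  0.13316761 0.5609144  0.06960605] 0.13356438
y at x=.44,.545,.645 [np.float32(0.05335947), np.float32(0.06746773), np.float32(0.080904156)]
40 [ 0.991116    0.13300043  0.57656467 -0.11969288] 0.1333957
y at x=.44,.545,.645 [np.float32(-0.13801885), np.float32(-0.12392863), np.float32(-0.11050937)]
[321 202  10  10  78] [325.42307692 206.6025641 ] [[ 0.64430303 -0.03451511  0.066     ]]
[318 243   9  10  73] [321.89041096 247.23287671] [[ 0.54512872 -0.02857719  0.066     ]]
[314 290  10  10  80] [318.5625 294.7125] [[ 0.43398238 -0.02375233  0.066     ]]
```

Request:
apply_moves(
  rows=[
    {"delta_pos":[0,0,0],"twist":-0.15,"hand":0.55},
    {"delta_pos":[0,0,0],"twist":-0.15,"hand":0.55},
    {"delta_pos":[0,0,0],"twist":-0.15,"hand":0.55},
    {"delta_pos":[0,0,0],"twist":-0.15,"hand":0.55},
    {"delta_pos":[0,0,0],"twist":-0.15,"hand":0.55},
  ],
  force=20,
)

```text
time: 0.6
position: [0.2488, -0.6271, 0.1991]
ee_rot: [-2.649, -1.687, -0.0]
wrist_force: [-0.7, -0.7, -0.5]
width: 0.0575
```

Request:
apply_moves(
  rows=[
    {"delta_pos":[0,0,0],"twist":-0.15,"hand":0.55},
    {"delta_pos":[0,0,0],"twist":-0.15,"hand":0.55},
    {"delta_pos":[0,0,0],"twist":-0.15,"hand":0.55},
    {"delta_pos":[0,0,0],"twist":-0.12,"hand":0.55},
    {"delta_pos":[0,0,0],"twist":0,"hand":0.55},
  ],
)

```text
time: 1.1
position: [0.2487, -0.6273, 0.1991]
ee_rot: [-2.073, -2.36, -0.001]
wrist_force: [0.5, -0.9, 0.2]
width: 0.042
```

```bash
cat >> h.py <<'E'
TH=0.1335
C0=np.array([.545,-.0282]); ex=np.array([np.cos(TH),np.sin(TH)]); ey=np.array([-ex[1],ex[0]])
def pl(P): P=np.atleast_2d(P)[:,:2]-C0; return np.c_[P@ex,P@ey]
def state():
    from plant import robot
    s=robot.observe(); M=R.from_rotvec(s["ee_rot"]).as_matrix()
    print("t",s["time"],"pos",s["position"].round(4),"plate",pl(s["position"])[0].round(4),"tooly-ang",np.arctan2(M[1,1],M[0,1]).round(4),"tilt",M[:,2].round(4),"w",s["width"].round(4))
    f=s["wrist_force"]; print("F",f.round(2),"plate F",(f[:2]@ex).round(2),(f[:2]@ey).round(2),"q",s["qpos"].round(2))
    return s,M
def to(P):
    s,M=state(); print("delta cm",((np.array(P)-s["position"])@M*100).round(2))
E
python3 -c "
from h import *
to([.442,-.0835,.2])
print(pl([[.644,-.0348],[.5455,-.0288],[.4344,-.0238]]))"
```

```text
Traceback (most recent call last):
  File "h.py", line 38, in to
    s,M=state(); print("delta cm",((np.array(P)-s["position"])@M*100).round(2))
        ~~~~~^^
  File "h.py", line 34, in state
    print("t",s["time"],"pos",s["position"].round(4),"plate",pl(s["position"])[0].round(4),"tooly-ang",np.arctan2(M[1,1],M[0,1]).round(4),"tilt",M[:,2].round(4),"w",s["width"].round(4))
                                                                                                                                                                     ^^^^^^^^^^^^^^^^
AttributeError: 'float' object has no attribute 'round'
```

```bash
sed -i 's/s\["width"\].round(4)/round(s["width"],4)/' h.py
python3 -c "
from h import *
to([.442,-.0835,.2])
print(pl([[.644,-.0348],[.5455,-.0288],[.4344,-.0238]]))"
```

```text
t 1.1 pos [ 0.2487 -0.6273  0.1991] plate [-0.3734 -0.5543] tooly-ang 0.129 tilt [-1.e-04  7.e-04 -1.e+00] w 0.042
F [ 0.45 -0.87  0.18] plate F 0.33 -0.92 q [ 1.24  0.43 -0.19  1.59  0.09  1.12  1.16]
delta cm [ 5.144e+01  2.616e+01 -5.000e-02]
[[ 0.09724062 -0.01971855]
 [ 0.00041569 -0.00066121]
 [-0.10903024  0.01908213]]
```

Request:
apply_moves(
  rows=[
    {"delta_pos":[4.29,2.18,0],"twist":0,"hand":0.55},
    {"delta_pos":[4.29,2.18,0],"twist":0,"hand":0.55},
    {"delta_pos":[4.29,2.18,0],"twist":0,"hand":0.55},
    {"delta_pos":[4.29,2.18,0],"twist":0,"hand":0.55},
    {"delta_pos":[4.29,2.18,0],"twist":0,"hand":0.55},
  ],
)

```text
time: 1.6
position: [0.3302, -0.3989, 0.1994]
ee_rot: [2.082, 2.353, 0.0]
wrist_force: [0.8, 0.5, -0.2]
width: 0.0421
```

Request:
apply_moves(
  rows=[
    {"delta_pos":[4.29,2.18,0],"twist":0,"hand":0.55},
    {"delta_pos":[4.29,2.18,0],"twist":0,"hand":0.55},
    {"delta_pos":[4.29,2.18,0],"twist":0,"hand":0.55},
    {"delta_pos":[4.29,2.18,0],"twist":0,"hand":0.55},
    {"delta_pos":[4.29,2.18,0],"twist":0,"hand":0.55},
  ],
)

```text
time: 2.1
position: [0.4111, -0.1724, 0.1996]
ee_rot: [2.081, 2.353, 0.0]
wrist_force: [0.7, 0.0, -0.1]
width: 0.0423
```

```bash
python3 -c "
from h import *
to([.442,-.0835,.03])"
```

```text
t 2.1 pos [ 0.4111 -0.1724  0.1996] plate [-0.1519 -0.1251] tooly-ang 0.1222 tilt [ 4.e-04 -2.e-04 -1.e+00] w 0.0423
F [ 0.69  0.04 -0.12] plate F 0.69 -0.05 q [ 0.74  0.08 -0.51  2.07  0.04  1.    0.33]
delta cm [ 8.45  4.15 16.96]
```

Request:
apply_moves(
  rows=[
    {"delta_pos":[4.2,2.1,0],"twist":-0.01,"hand":0.55},
    {"delta_pos":[4.2,2.0,0],"twist":0,"hand":0.55},
    {"delta_pos":[0,0,5],"twist":0,"hand":0.55},
    {"delta_pos":[0,0,5],"twist":0,"hand":0.55},
    {"delta_pos":[0,0,2],"twist":0,"hand":0.55},
  ],
)

```text
time: 2.6
position: [0.4383, -0.0848, 0.076]
ee_rot: [-2.066, -2.362, 0.002]
wrist_force: [1.4, -0.8, 0.2]
width: 0.0423
```

```bash
python3 - <<'E'
from h import *
to([.442,-.0835,.03])
for n in("top","side"):
    p,d=optics.grab_frame(n); cv2.imwrite(f"pics/{n}1.png",p[:,:,::-1])
state()
E
```

```text
t 2.6 pos [ 0.4383 -0.0848  0.076 ] plate [-0.1133 -0.0419] tooly-ang 0.1335 tilt [-0.0039  0.0014 -1.    ] w 0.0423
F [ 1.37 -0.76  0.17] plate F 1.26 -0.93 q [ 0.56  0.27 -0.58  2.18  0.22  0.74 -0.03]
delta cm [0.07 0.4  4.6 ]
t 2.7 pos [ 0.4385 -0.085   0.0771] plate [-0.1131 -0.0421] tooly-ang 0.134 tilt [-0.0049  0.0018 -1.    ] w 0.0421
F [ 0.87 -0.13  1.09] plate F 0.85 -0.24 q [ 0.56  0.27 -0.58  2.18  0.22  0.75 -0.02]
```

View pics/side1.png

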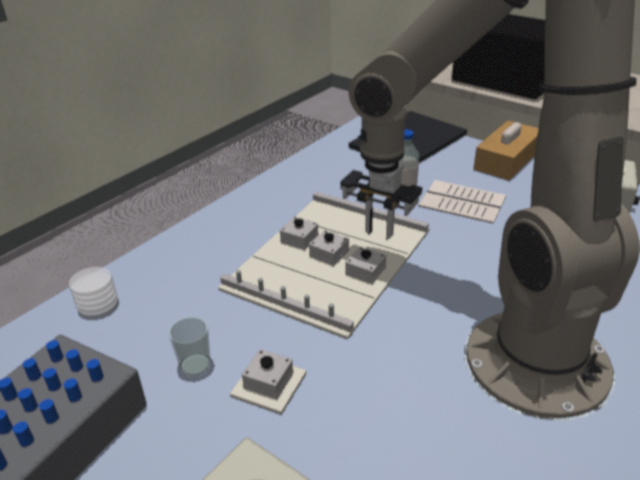

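View pics/top1.png

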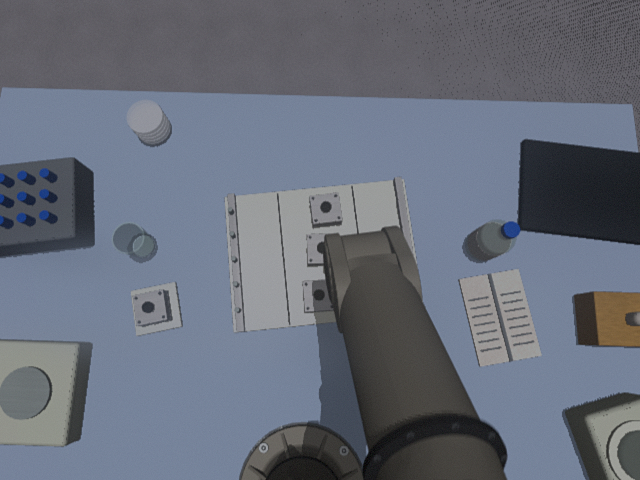

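Request:
apply_moves(
  rows=[
    {"delta_pos":[0,0.4,2.5],"twist":0,"hand":0.55},
    {"delta_pos":[0,0,1.9],"twist":0,"hand":0.55},
    {"delta_pos":[0,0,0],"twist":0,"hand":0.55},
    {"delta_pos":[0,0,0],"twist":0,"hand":0.55},
  ],
)

```text
time: 3.1
position: [0.445, -0.0851, 0.0367]
ee_rot: [2.065, 2.366, 0.001]
wrist_force: [0.5, -0.1, -0.1]
width: 0.0425
```

```bash
python3 - <<'E'
from h import *
to([.442,-.0835,.03])
E
```

```text
t 3.1 pos [ 0.445  -0.0851  0.0367] plate [-0.1067 -0.0431] tooly-ang 0.1356 tilt [ 7.e-04 -2.e-04 -1.e+00] w 0.0425
F [ 0.51 -0.14 -0.14] plate F 0.49 -0.21 q [ 0.52  0.35 -0.54  2.2   0.29  0.66 -0.1 ]
delta cm [ 0.2  -0.28  0.67]
```

Request:
apply_moves(
  rows=[
    {"delta_pos":[0,-0.2,0.6],"twist":0,"hand":0.55},
    {"delta_pos":[1.2,0,0],"twist":0,"hand":0.55},
    {"delta_pos":[0.4,0,0],"twist":0,"hand":0.55},
    {"delta_pos":[0.4,0,0],"twist":0,"hand":0.55},
    {"delta_pos":[0.4,0,0],"twist":0,"hand":0.55},
  ],
)

```text
time: 3.6
position: [0.4394, -0.0612, 0.0298]
ee_rot: [2.064, 2.368, 0.0]
wrist_force: [1.5, -1.7, -0.4]
width: 0.0422
```

Request:
apply_moves(
  rows=[
    {"delta_pos":[0.4,0,0],"twist":0,"hand":0.55},
    {"delta_pos":[0.4,0,0],"twist":0,"hand":0.55},
  ],
)

```text
time: 3.8
position: [0.4381, -0.0533, 0.0295]
ee_rot: [2.064, 2.368, 0.0]
wrist_force: [-0.2, -1.5, 0.7]
width: 0.0421
```

Request:
apply_moves(
  rows=[
    {"delta_pos":[0.4,0,0],"twist":0,"hand":0.55},
    {"delta_pos":[0.4,0,0],"twist":0,"hand":0.55},
  ],
)

```text
time: 4.0
position: [0.437, -0.0454, 0.0295]
ee_rot: [-2.064, -2.368, 0.0]
wrist_force: [0.7, -1.9, -0.0]
width: 0.0419
```

```bash
python3 - <<'E'
from h import *
state()
E
```

```text
t 4.0 pos [ 0.437  -0.0454  0.0295] plate [-0.1094 -0.0026] tooly-ang 0.1369 tilt [-1.e-04  0.e+00 -1.e+00] w 0.0419
F [ 0.66 -1.9  -0.03] plate F 0.4 -1.97 q [ 0.44  0.35 -0.55  2.23  0.31  0.63 -0.2 ]
```

Request:
apply_moves(
  rows=[
    {"delta_pos":[-0.8,0,0],"twist":0,"hand":0.55},
    {"delta_pos":[0,0,-4],"twist":0,"hand":0.55},
    {"delta_pos":[0,0.3,-4],"twist":0,"hand":0.55},
    {"delta_pos":[4,0.2,0],"twist":0,"hand":0.55},
    {"delta_pos":[4,0,0],"twist":0,"hand":0.55},
  ],
)

```text
time: 4.5
position: [0.4331, 0.026, 0.1107]
ee_rot: [2.067, 2.363, 0.002]
wrist_force: [1.0, -0.2, -1.0]
width: 0.0418
```

Request:
apply_moves(
  rows=[
    {"delta_pos":[3.5,0.2,0],"twist":0,"hand":0.55},
    {"delta_pos":[0,0,0],"twist":0,"hand":0.55},
  ],
)

```text
time: 4.7
position: [0.4293, 0.0649, 0.1099]
ee_rot: [-2.059, -2.373, -0.002]
wrist_force: [0.6, -0.9, 0.4]
width: 0.0424
```

```bash
python3 - <<'E'
from h import *
state()
p,d=optics.grab_frame("side"); cv2.imwrite("pics/side2.png",p[150:380,180:480,::-1].repeat(2,0).repeat(2,1))
p,d=optics.grab_frame("top"); cv2.imwrite("pics/top2.png",p[150:350,200:440,::-1].repeat(3,0).repeat(3,1))
E
```

```text
t 4.7 pos [0.4293 0.0649 0.1099] plate [-0.1023  0.1076] tooly-ang 0.1417 tilt [ 0.001   0.0013 -1.    ] w 0.0424
F [ 0.59 -0.94  0.39] plate F 0.46 -1.01 q [ 0.34  0.21 -0.7   2.18  0.18  0.81 -0.33]
```

View pics/side2.png

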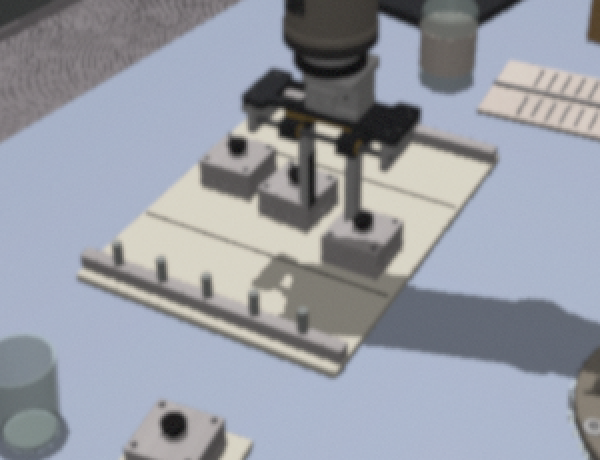

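View pics/top2.png

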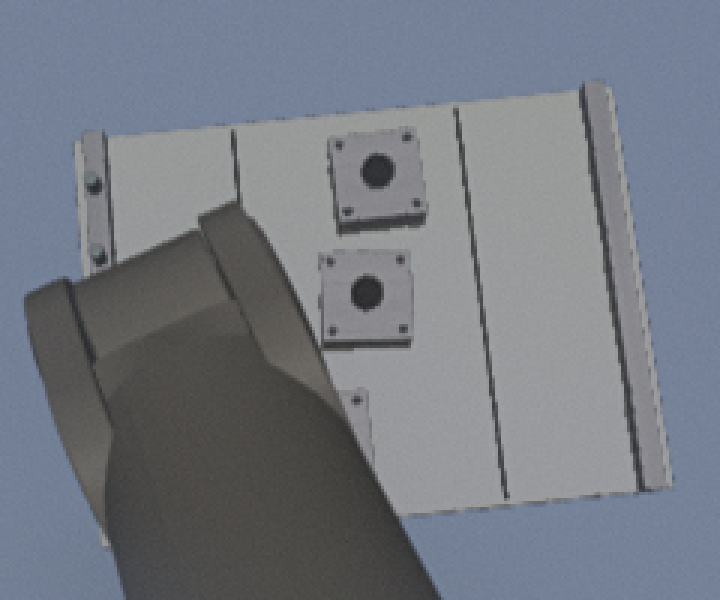

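Request:
apply_moves(
  rows=[
    {"delta_pos":[0,0,4],"twist":0,"hand":0.55},
    {"delta_pos":[0,0,3.5],"twist":0.005,"hand":0.55},
    {"delta_pos":[0,0,0],"twist":0,"hand":0.55},
  ],
)

```text
time: 5.1
position: [0.4268, 0.0596, 0.0314]
ee_rot: [-2.069, -2.358, 0.007]
wrist_force: [0.4, 0.5, 0.6]
width: 0.0426
```

```bash
python3 - <<'E'
from h import *
state()
E
```

```text
t 5.1 pos [0.4268 0.0596 0.0314] plate [-0.1054  0.1028] tooly-ang 0.1307 tilt [-6.4e-03 -4.0e-04 -1.0e+00] w 0.0426
F [0.39 0.49 0.63] plate F 0.45 0.43 q [ 0.27  0.35 -0.63  2.24  0.34  0.65 -0.48]
```

Request:
apply_moves(
  rows=[
    {"delta_pos":[-1.5,0,0],"twist":0,"hand":0.55},
    {"delta_pos":[-1,0,0],"twist":0,"hand":0.55},
    {"delta_pos":[-1,0,0],"twist":0,"hand":0.55},
    {"delta_pos":[-1,0,0],"twist":0,"hand":0.55},
    {"delta_pos":[-1,0,0],"twist":0,"hand":0.55},
  ],
)

```text
time: 5.6
position: [0.437, 0.0058, 0.0351]
ee_rot: [2.07, 2.362, 0.001]
wrist_force: [-0.6, 2.0, 0.3]
width: 0.0423
```

Request:
apply_moves(
  rows=[
    {"delta_pos":[-1,0,0],"twist":0,"hand":0.55},
    {"delta_pos":[-1,0,0],"twist":0,"hand":0.55},
    {"delta_pos":[-1,0,0],"twist":0,"hand":0.55},
    {"delta_pos":[-1,0,0],"twist":0,"hand":0.55},
    {"delta_pos":[-1,0,0],"twist":0,"hand":0.55},
  ],
)

```text
time: 6.1
position: [0.4432, -0.0436, 0.0345]
ee_rot: [-2.07, -2.363, 0.0]
wrist_force: [-1.0, 2.1, -0.1]
width: 0.042
```

```bash
python3 - <<'E'
from h import *
state()
E
```

```text
t 6.1 pos [ 0.4432 -0.0436  0.0345] plate [-0.1029 -0.0017] tooly-ang 0.132 tilt [-1.e-04  1.e-04 -1.e+00] w 0.042
F [-0.96  2.07 -0.14] plate F -0.68 2.18 q [ 0.47  0.35 -0.6   2.22  0.32  0.66 -0.22]
```

Request:
apply_moves(
  rows=[
    {"delta_pos":[-1,0,0],"twist":0,"hand":0.55},
    {"delta_pos":[-1,0,0],"twist":0,"hand":0.55},
    {"delta_pos":[-1,0,0],"twist":0,"hand":0.55},
    {"delta_pos":[-1,0,0],"twist":0,"hand":0.55},
    {"delta_pos":[-1,0,0],"twist":0,"hand":0.55},
  ],
)

```text
time: 6.6
position: [0.4498, -0.0932, 0.0345]
ee_rot: [-2.07, -2.363, 0.0]
wrist_force: [-0.1, 2.0, -0.7]
width: 0.0422
```

Request:
apply_moves(
  rows=[
    {"delta_pos":[-1,0,0],"twist":0,"hand":0.55},
    {"delta_pos":[-1,0,0],"twist":0,"hand":0.55},
    {"delta_pos":[-0.7,0,0],"twist":0,"hand":0.55},
    {"delta_pos":[-0.5,0,0],"twist":0,"hand":0.55},
    {"delta_pos":[-0.4,0,0],"twist":0,"hand":0.55},
  ],
)

```text
time: 7.1
position: [0.4545, -0.1284, 0.0345]
ee_rot: [-2.07, -2.363, -0.0]
wrist_force: [-0.5, 2.4, -0.5]
width: 0.0424
```

Request:
apply_moves(
  rows=[
    {"delta_pos":[-0.4,0,0],"twist":0,"hand":0.55},
    {"delta_pos":[-0.4,0,0],"twist":0,"hand":0.55},
    {"delta_pos":[-0.4,0,0],"twist":0,"hand":0.55},
    {"delta_pos":[-0.2,0,0],"twist":0,"hand":0.55},
  ],
)

```text
time: 7.5
position: [0.4563, -0.1423, 0.0345]
ee_rot: [-2.07, -2.363, -0.0]
wrist_force: [-0.8, 1.6, -0.2]
width: 0.0423
```

```bash
python3 - <<'E'
from h import *
state()
E
```

```text
t 7.5 pos [ 0.4563 -0.1423  0.0345] plate [-0.1031 -0.1012] tooly-ang 0.1318 tilt [-0.  0. -1.] w 0.0423
F [-0.81  1.59 -0.24] plate F -0.59 1.69 q [ 0.64  0.39 -0.56  2.15  0.33  0.68 -0.01]
```

Request:
apply_moves(
  rows=[
    {"delta_pos":[1.0,0,0],"twist":0,"hand":0.55},
    {"delta_pos":[0.5,0,-4.5],"twist":0,"hand":0.55},
    {"delta_pos":[0.5,0,-4],"twist":0,"hand":0.55},
    {"delta_pos":[0.6,4.5,0],"twist":0,"hand":0.55},
    {"delta_pos":[0.6,4.5,0],"twist":0,"hand":0.55},
  ],
)

```text
time: 8.0
position: [0.5429, -0.0986, 0.122]
ee_rot: [2.069, 2.357, 0.001]
wrist_force: [0.6, 0.1, -0.3]
width: 0.0424
```

Request:
apply_moves(
  rows=[
    {"delta_pos":[0.4,1.4,0],"twist":0,"hand":0.55},
    {"delta_pos":[0,0,0],"twist":0,"hand":0.55},
  ],
)

```text
time: 8.2
position: [0.5559, -0.0903, 0.1192]
ee_rot: [-2.067, -2.365, -0.002]
wrist_force: [-0.9, 0.6, -0.2]
width: 0.0423
```

```bash
python3 - <<'E'
from h import *
state()
p,d=optics.grab_frame("top"); cv2.imwrite("pics/top3.png",p[150:350,200:440,::-1].repeat(3,0).repeat(3,1))
p,d=optics.grab_frame("side"); cv2.imwrite("pics/side3.png",p[150:380,180:480,::-1].repeat(2,0).repeat(2,1))
E
```

```text
t 8.2 pos [ 0.5559 -0.0903  0.1192] plate [ 0.0026 -0.063 ] tooly-ang 0.1344 tilt [ 3.0e-04  1.3e-03 -1.0e+00] w 0.0423
F [-0.9   0.64 -0.15] plate F -0.8 0.76 q [ 0.55  0.4  -0.62  1.91  0.28  0.93 -0.07]
```

View pics/side3.png

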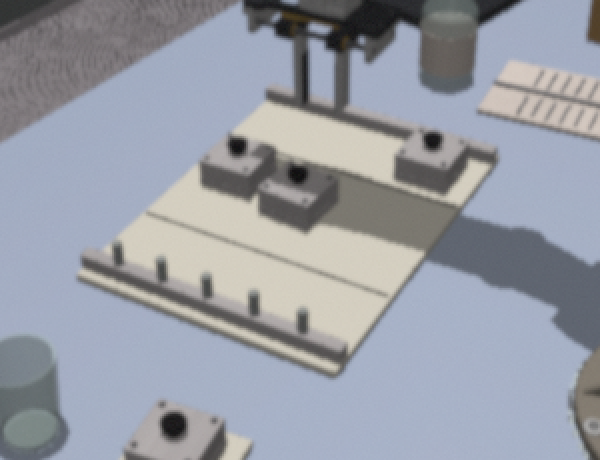

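View pics/top3.png

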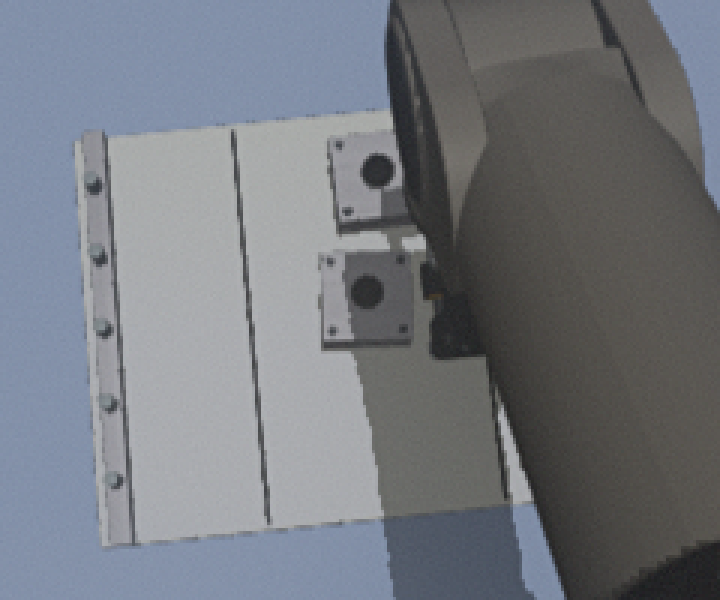

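Request:
apply_moves(
  rows=[
    {"delta_pos":[0,0,4.5],"twist":0,"hand":0.55},
    {"delta_pos":[0,0,4],"twist":0,"hand":0.55},
    {"delta_pos":[0.3,0,0],"twist":0,"hand":0.55},
    {"delta_pos":[0.3,0,0],"twist":0,"hand":0.55},
    {"delta_pos":[0.3,0,0],"twist":0,"hand":0.55},
  ],
)

```text
time: 8.8
position: [0.5542, -0.0835, 0.0365]
ee_rot: [2.069, 2.362, 0.002]
wrist_force: [0.8, -0.0, 0.1]
width: 0.0423
```

Request:
apply_moves(
  rows=[
    {"delta_pos":[0.4,0,0],"twist":0,"hand":0.55},
    {"delta_pos":[0.4,0,0],"twist":0,"hand":0.55},
    {"delta_pos":[0.4,0,0],"twist":0,"hand":0.55},
  ],
)

```text
time: 9.1
position: [0.5523, -0.0717, 0.0353]
ee_rot: [2.069, 2.362, 0.001]
wrist_force: [0.3, -0.3, 0.7]
width: 0.042
```

Request:
apply_moves(
  rows=[
    {"delta_pos":[0.4,0,0],"twist":0,"hand":0.55},
    {"delta_pos":[0.4,0,0],"twist":0,"hand":0.55},
  ],
)

```text
time: 9.3
position: [0.5509, -0.0636, 0.0346]
ee_rot: [2.07, 2.363, -0.0]
wrist_force: [0.3, -1.0, -0.1]
width: 0.0422
```

```bash
python3 - <<'E'
from h import *
state()
E
```

```text
t 9.3 pos [ 0.5509 -0.0636  0.0346] plate [ 0.0011 -0.0359] tooly-ang 0.1318 tilt [ 2.e-04 -2.e-04 -1.e+00] w 0.0422
F [ 0.3  -1.04 -0.13] plate F 0.16 -1.07 q [ 0.46  0.5  -0.57  1.98  0.38  0.77 -0.21]
```

Request:
apply_moves(
  rows=[
    {"delta_pos":[0.4,0,0],"twist":0,"hand":0.55},
    {"delta_pos":[0.4,0,0],"twist":0,"hand":0.55},
  ],
)

```text
time: 9.5
position: [0.5497, -0.0556, 0.0345]
ee_rot: [-2.07, -2.363, 0.0]
wrist_force: [0.9, -2.3, -0.2]
width: 0.0422
```

Request:
apply_moves(
  rows=[
    {"delta_pos":[0.4,0,0],"twist":0,"hand":0.55},
  ],
)

```text
time: 9.6
position: [0.5492, -0.0516, 0.0344]
ee_rot: [-2.07, -2.363, 0.0]
wrist_force: [1.2, -1.1, 0.2]
width: 0.0421
```

Request:
apply_moves(
  rows=[
    {"delta_pos":[0.4,0,0],"twist":0,"hand":0.55},
  ],
)

```text
time: 9.7
position: [0.5486, -0.0476, 0.0344]
ee_rot: [-2.07, -2.363, 0.0]
wrist_force: [-0.2, -1.7, 0.1]
width: 0.0422
```

```bash
python3 - <<'E'
from h import *
state()
p,d=optics.grab_frame("side"); cv2.imwrite("pics/side4.png",p[150:380,180:480,::-1].repeat(2,0).repeat(2,1))
E
```

```text
t 9.7 pos [ 0.5486 -0.0476  0.0344] plate [ 0.001  -0.0197] tooly-ang 0.1319 tilt [-1.e-04  0.e+00 -1.e+00] w 0.0422
F [-0.21 -1.7   0.08] plate F -0.44 -1.66 q [ 0.43  0.49 -0.57  1.99  0.38  0.76 -0.24]
```

View pics/side4.png

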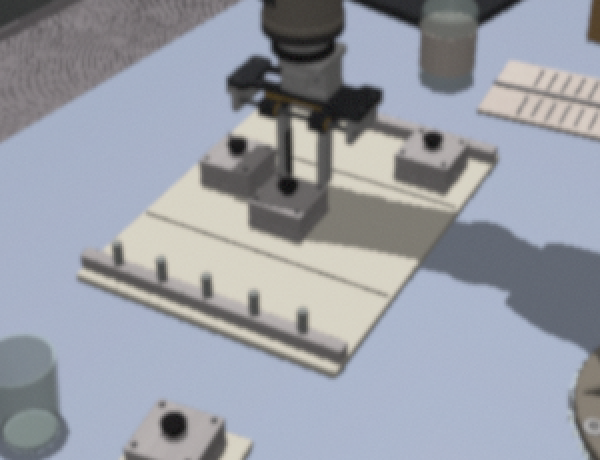

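Request:
apply_moves(
  rows=[
    {"delta_pos":[-0.8,0,0],"twist":0,"hand":0.55},
    {"delta_pos":[0,0,-4.5],"twist":0,"hand":0.55},
    {"delta_pos":[0,0,-4],"twist":0,"hand":0.55},
    {"delta_pos":[4,0,0],"twist":0,"hand":0.55},
    {"delta_pos":[4,0,0],"twist":0,"hand":0.55},
  ],
)

```text
time: 10.25
position: [0.5401, 0.0226, 0.1207]
ee_rot: [2.073, 2.358, 0.002]
wrist_force: [0.8, 1.2, -0.3]
width: 0.042
```

Request:
apply_moves(
  rows=[
    {"delta_pos":[4,0,0],"twist":0,"hand":0.55},
    {"delta_pos":[0,0,0],"twist":0,"hand":0.55},
  ],
)

```text
time: 10.45
position: [0.5334, 0.068, 0.1201]
ee_rot: [-2.063, -2.369, -0.003]
wrist_force: [0.9, -1.1, -0.7]
width: 0.0418
```

```bash
python3 - <<'E'
from h import *
state()
E
```

```text
t 10.45 pos [0.5334 0.068  0.1201] plate [0.0013 0.0969] tooly-ang 0.1379 tilt [ 8.0e-04  1.9e-03 -1.0e+00] w 0.0418
F [ 0.92 -1.09 -0.67] plate F 0.76 -1.2 q [ 0.32  0.37 -0.68  1.96  0.29  0.91 -0.37]
```

Request:
apply_moves(
  rows=[
    {"delta_pos":[0,0,4.5],"twist":0,"hand":0.55},
    {"delta_pos":[0,0,4],"twist":0,"hand":0.55},
    {"delta_pos":[0,0,0],"twist":0,"hand":0.55},
    {"delta_pos":[-1,0,0],"twist":0,"hand":0.55},
    {"delta_pos":[-1,0,0],"twist":0,"hand":0.55},
  ],
)

```text
time: 10.95
position: [0.5379, 0.0425, 0.0363]
ee_rot: [2.069, 2.362, 0.002]
wrist_force: [-0.6, 3.0, 1.0]
width: 0.0421
```

```bash
python3 - <<'E'
from h import *
state()
E
```

```text
t 10.95 pos [0.5379 0.0425 0.0363] plate [0.0024 0.0711] tooly-ang 0.1321 tilt [ 2.1e-03  2.0e-04 -1.0e+00] w 0.0421
F [-0.58  3.04  1.04] plate F -0.16 3.09 q [ 0.3   0.48 -0.61  2.01  0.4   0.76 -0.42]
```

Request:
apply_moves(
  rows=[
    {"delta_pos":[-1,0,0],"twist":0,"hand":0.55},
    {"delta_pos":[-1,0,0],"twist":0,"hand":0.55},
    {"delta_pos":[-1,0,0],"twist":0,"hand":0.55},
    {"delta_pos":[-1,0,0],"twist":0,"hand":0.55},
    {"delta_pos":[-1,0,0],"twist":0,"hand":0.55},
  ],
)

```text
time: 11.45
position: [0.5433, -0.0072, 0.0346]
ee_rot: [2.07, 2.363, 0.0]
wrist_force: [-0.0, 1.7, 0.2]
width: 0.0422
```

Request:
apply_moves(
  rows=[
    {"delta_pos":[-1,0,0],"twist":0,"hand":0.55},
    {"delta_pos":[-1,0,0],"twist":0,"hand":0.55},
    {"delta_pos":[-1,0,0],"twist":0,"hand":0.55},
    {"delta_pos":[-1,0,0],"twist":0,"hand":0.55},
    {"delta_pos":[-1,0,0],"twist":0,"hand":0.55},
  ],
)

```text
time: 11.95
position: [0.5499, -0.0567, 0.0345]
ee_rot: [-2.07, -2.363, -0.0]
wrist_force: [-0.9, 1.0, -1.0]
width: 0.0423
```

```bash
python3 - <<'E'
from h import *
state()
E
```

```text
t 11.95 pos [ 0.5499 -0.0567  0.0345] plate [ 0.0011 -0.0288] tooly-ang 0.132 tilt [-1.e-04  1.e-04 -1.e+00] w 0.0423
F [-0.89  0.97 -1.  ] plate F -0.75 1.08 q [ 0.46  0.5  -0.59  1.99  0.4   0.77 -0.23]
```

Remaining 7.2 cm.

Request:
apply_moves(
  rows=[
    {"delta_pos":[-1,0,0],"twist":0,"hand":0.55},
    {"delta_pos":[-1,0,0],"twist":0,"hand":0.55},
    {"delta_pos":[-1,0,0],"twist":0,"hand":0.55},
    {"delta_pos":[-1,0,0],"twist":0,"hand":0.55},
    {"delta_pos":[-0.7,0,0],"twist":0,"hand":0.55},
  ],
)

```text
time: 12.45
position: [0.556, -0.1036, 0.0345]
ee_rot: [-2.071, -2.363, 0.0]
wrist_force: [-0.1, 1.8, -1.1]
width: 0.0423
```

Request:
apply_moves(
  rows=[
    {"delta_pos":[-0.6,0,0],"twist":0,"hand":0.55},
    {"delta_pos":[-0.5,0,0],"twist":0,"hand":0.55},
    {"delta_pos":[-0.5,0,0],"twist":0,"hand":0.55},
    {"delta_pos":[-0.5,0,0],"twist":0,"hand":0.55},
    {"delta_pos":[-0.4,0,0],"twist":0,"hand":0.55},
  ],
)

```text
time: 12.95
position: [0.5593, -0.1276, 0.0345]
ee_rot: [2.07, 2.363, 0.0]
wrist_force: [0.1, 1.4, -0.4]
width: 0.0426
```

```bash
python3 - <<'E'
from h import *
state()
E
```

```text
t 12.95 pos [ 0.5593 -0.1276  0.0345] plate [ 0.001  -0.1004] tooly-ang 0.132 tilt [ 0.  0. -1.] w 0.0426
F [ 0.06  1.44 -0.37] plate F 0.25 1.42 q [ 0.57  0.53 -0.58  1.94  0.4   0.79 -0.1 ]
```

Request:
apply_moves(
  rows=[
    {"delta_pos":[1.0,0,0],"twist":0,"hand":0.55},
    {"delta_pos":[0.5,0,-4.5],"twist":0,"hand":0.55},
    {"delta_pos":[0,0,-4],"twist":0,"hand":0.55},
    {"delta_pos":[0,4.5,0],"twist":0,"hand":0.55},
    {"delta_pos":[0,4.5,0],"twist":0,"hand":0.55},
  ],
)

```text
time: 13.45
position: [0.6481, -0.1007, 0.122]
ee_rot: [2.069, 2.359, 0.001]
wrist_force: [-0.1, -0.1, -1.0]
width: 0.0423
```

Request:
apply_moves(
  rows=[
    {"delta_pos":[0,0.6,0],"twist":0,"hand":0.55},
    {"delta_pos":[0,0,0],"twist":0,"hand":0.55},
  ],
)

```text
time: 13.65
position: [0.653, -0.0981, 0.1189]
ee_rot: [-2.068, -2.364, -0.001]
wrist_force: [-0.1, -0.4, -0.5]
width: 0.0423
```

```bash
python3 - <<'E'
from h import *
state()
p,d=optics.grab_frame("side"); cv2.imwrite("pics/side5.png",p[150:380,180:480,::-1].repeat(2,0).repeat(2,1))
E
```

```text
t 13.65 pos [ 0.653  -0.0981  0.1189] plate [ 0.0977 -0.0836] tooly-ang 0.1334 tilt [-4.e-04  1.e-03 -1.e+00] w 0.0423
F [-0.12 -0.42 -0.49] plate F -0.17 -0.4 q [ 0.49  0.55 -0.61  1.68  0.35  1.02 -0.1 ]
```

View pics/side5.png

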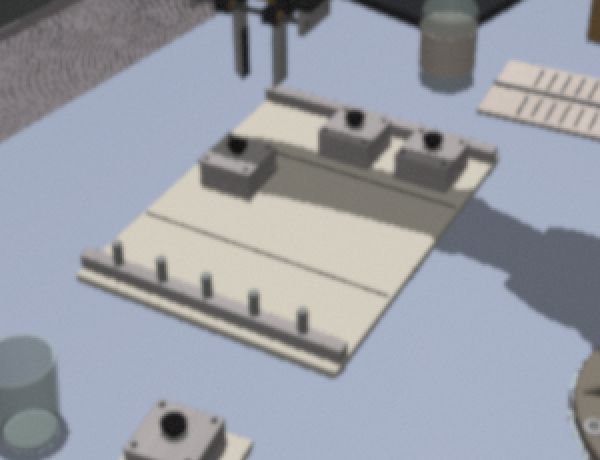

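B and C are both past the plain-side line. A is next.

Request:
apply_moves(
  rows=[
    {"delta_pos":[0,0,4.5],"twist":0,"hand":0.55},
    {"delta_pos":[0,0,4.2],"twist":0,"hand":0.55},
    {"delta_pos":[0.6,0,0],"twist":0,"hand":0.55},
    {"delta_pos":[0.6,0,0],"twist":0,"hand":0.55},
    {"delta_pos":[0.4,0,0],"twist":0,"hand":0.55},
  ],
)

```text
time: 14.2
position: [0.6513, -0.0827, 0.035]
ee_rot: [2.068, 2.362, 0.003]
wrist_force: [-0.2, 0.2, -0.1]
width: 0.0424
```

Request:
apply_moves(
  rows=[
    {"delta_pos":[0.4,0,0],"twist":0,"hand":0.55},
    {"delta_pos":[0.4,0,0],"twist":0,"hand":0.55},
  ],
)

```text
time: 14.4
position: [0.6503, -0.0775, 0.0344]
ee_rot: [2.069, 2.359, -0.0]
wrist_force: [2.7, -10.5, 2.3]
width: 0.0421
```

Request:
apply_moves(
  rows=[
    {"delta_pos":[0.4,0,0],"twist":0,"hand":0.55},
    {"delta_pos":[0.4,0,0],"twist":0,"hand":0.55},
  ],
)

```text
time: 14.6
position: [0.6493, -0.0706, 0.0342]
ee_rot: [2.07, 2.358, -0.001]
wrist_force: [1.2, -10.7, 3.6]
width: 0.0423
```

```bash
python3 - <<'E'
from h import *
state()
E
```

```text
t 14.6 pos [ 0.6493 -0.0706  0.0342] plate [ 0.0977 -0.0559] tooly-ang 0.13 tilt [ 0.0024 -0.0031 -1.    ] w 0.0423
F [  1.2  -10.67   3.6 ] plate F -0.23 -10.74 q [ 0.42  0.63 -0.56  1.76  0.43  0.88 -0.2 ]
```

Request:
apply_moves(
  rows=[
    {"delta_pos":[-0.8,0,0],"twist":0,"hand":0.55},
    {"delta_pos":[0,0,0.3],"twist":0,"hand":0.55},
    {"delta_pos":[0.6,0,0],"twist":0,"hand":0.55},
    {"delta_pos":[0.4,0,0],"twist":0,"hand":0.55},
    {"delta_pos":[0.4,0,0],"twist":0,"hand":0.55},
  ],
)

```text
time: 15.1
position: [0.6475, -0.063, 0.0296]
ee_rot: [2.07, 2.362, -0.002]
wrist_force: [0.9, -8.8, -0.1]
width: 0.0429
```

Request:
apply_moves(
  rows=[
    {"delta_pos":[0.5,0,0],"twist":0,"hand":0.55},
    {"delta_pos":[0.5,0,0],"twist":0,"hand":0.55},
    {"delta_pos":[0.5,0,0],"twist":0,"hand":0.55},
    {"delta_pos":[0.5,0,0],"twist":0,"hand":0.55},
  ],
)

```text
time: 15.5
position: [0.6448, -0.0433, 0.0296]
ee_rot: [2.07, 2.361, -0.002]
wrist_force: [1.4, -8.4, 0.3]
width: 0.0422
```

```bash
python3 - <<'E'
from h import *
state()
p,d=optics.grab_frame("side"); cv2.imwrite("pics/side6.png",cv2.resize(p[170:280,240:360,::-1],None,fx=5,fy=5,interpolation=cv2.INTER_CUBIC))
E
```

```text
t 15.5 pos [ 0.6448 -0.0433  0.0296] plate [ 0.097  -0.0282] tooly-ang 0.1312 tilt [ 1.0e-04 -1.7e-03 -1.0e+00] w 0.0422
F [ 1.4  -8.37  0.27] plate F 0.27 -8.48 q [ 0.38  0.63 -0.57  1.77  0.43  0.87 -0.25]
```

View pics/side6.png

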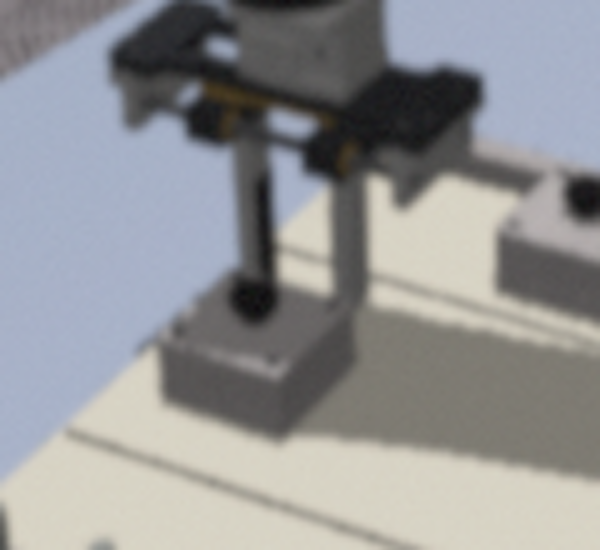

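Request:
apply_moves(
  rows=[
    {"delta_pos":[0.7,0,0],"twist":0,"hand":0.55},
    {"delta_pos":[0.7,0,0],"twist":0,"hand":0.55},
    {"delta_pos":[0.7,0,0],"twist":0,"hand":0.55},
    {"delta_pos":[0.7,0,0],"twist":0,"hand":0.55},
    {"delta_pos":[0.7,0,0],"twist":0,"hand":0.55},
  ],
)

```text
time: 16.05
position: [0.6402, -0.0086, 0.0295]
ee_rot: [2.07, 2.361, -0.002]
wrist_force: [1.2, -8.7, 1.3]
width: 0.0425
```

Request:
apply_moves(
  rows=[
    {"delta_pos":[0.7,0,0],"twist":0,"hand":0.55},
    {"delta_pos":[0.7,0,0],"twist":0,"hand":0.55},
    {"delta_pos":[0.7,0,0],"twist":0,"hand":0.55},
    {"delta_pos":[0.7,0,0],"twist":0,"hand":0.55},
    {"delta_pos":[0.7,0,0],"twist":0,"hand":0.55},
  ],
)

```text
time: 16.55
position: [0.6355, 0.0261, 0.0295]
ee_rot: [2.07, 2.361, -0.002]
wrist_force: [1.0, -8.9, 0.4]
width: 0.0419
```

```bash
python3 - <<'E'
from h import *
state()
E
```

```text
t 16.55 pos [0.6355 0.0261 0.0295] plate [0.0969 0.0418] tooly-ang 0.1312 tilt [-2.0e-04 -1.8e-03 -1.0e+00] w 0.0419
F [ 1.   -8.87  0.37] plate F -0.19 -8.92 q [ 0.28  0.62 -0.57  1.8   0.43  0.86 -0.36]
```

Request:
apply_moves(
  rows=[
    {"delta_pos":[0.7,0,0],"twist":0,"hand":0.55},
    {"delta_pos":[0.7,0,0],"twist":0,"hand":0.55},
    {"delta_pos":[0.7,0,0],"twist":0,"hand":0.55},
    {"delta_pos":[0.7,0,0],"twist":0,"hand":0.55},
    {"delta_pos":[0.7,0,0],"twist":0,"hand":0.55},
  ],
)

```text
time: 17.05
position: [0.6309, 0.0607, 0.0295]
ee_rot: [2.07, 2.361, -0.003]
wrist_force: [0.7, -9.3, 1.3]
width: 0.0425
```

```bash
python3 - <<'E'
from h import *
state()
E
```

```text
t 17.05 pos [0.6309 0.0607 0.0295] plate [0.097  0.0767] tooly-ang 0.1311 tilt [-3.e-04 -2.e-03 -1.e+00] w 0.0425
F [ 0.73 -9.29  1.33] plate F -0.51 -9.31 q [ 0.23  0.62 -0.58  1.8   0.43  0.85 -0.42]
```

Another 2.5 cm.

Request:
apply_moves(
  rows=[
    {"delta_pos":[0.6,0,0],"twist":0,"hand":0.55},
    {"delta_pos":[0.6,0,0],"twist":0,"hand":0.55},
    {"delta_pos":[0.5,0,0],"twist":0,"hand":0.55},
    {"delta_pos":[0.5,0,0],"twist":0,"hand":0.55},
    {"delta_pos":[0.2,0,0],"twist":0,"hand":0.55},
  ],
)

```text
time: 17.55
position: [0.6276, 0.0849, 0.0295]
ee_rot: [2.07, 2.362, -0.002]
wrist_force: [0.5, -9.1, 0.5]
width: 0.0424
```

Request:
apply_moves(
  rows=[
    {"delta_pos":[-1,0,0],"twist":0,"hand":0.55},
    {"delta_pos":[-1,0,0],"twist":0,"hand":0.55},
    {"delta_pos":[0,0,-4.5],"twist":0,"hand":0.55},
    {"delta_pos":[0,0,-4.5],"twist":0,"hand":0.55},
    {"delta_pos":[-4,-3,-3],"twist":0,"hand":0.55},
  ],
)

```text
time: 18.05
position: [0.6117, 0.033, 0.1487]
ee_rot: [2.063, 2.368, 0.009]
wrist_force: [0.4, -0.8, 0.9]
width: 0.0422
```

Request:
apply_moves(
  rows=[
    {"delta_pos":[-4,-3,-3],"twist":0,"hand":0.55},
    {"delta_pos":[-4,-3,-3],"twist":0,"hand":0.55},
    {"delta_pos":[-4,-3,-1],"twist":0,"hand":0.55},
    {"delta_pos":[-4,-1,0],"twist":0,"hand":0.55},
    {"delta_pos":[0,0,0],"twist":0,"hand":0.55},
  ],
)

```text
time: 18.55
position: [0.5374, -0.1368, 0.2068]
ee_rot: [2.079, 2.353, -0.003]
wrist_force: [-0.1, 0.3, -0.2]
width: 0.0424
```

```bash
python3 - <<'E'
from h import *
s,_=state()
p,d=optics.grab_frame("side"); cv2.imwrite("pics/side7.png",p[:,:,::-1])
p,d=optics.grab_frame("top"); cv2.imwrite("pics/top7.png",p[:,:,::-1])
np.save("top7p.npy",p);np.save("top7d.npy",d)
E
```

```text
t 18.55 pos [ 0.5374 -0.1368  0.2068] plate [-0.022  -0.1067] tooly-ang 0.1239 tilt [ 1.0e-04 -2.3e-03 -1.0e+00] w 0.0424
F [-0.07  0.27 -0.22] plate F -0.03 0.28 q [ 0.67  0.28 -0.63  1.84  0.19  1.08  0.08]
```

View pics/top7.png

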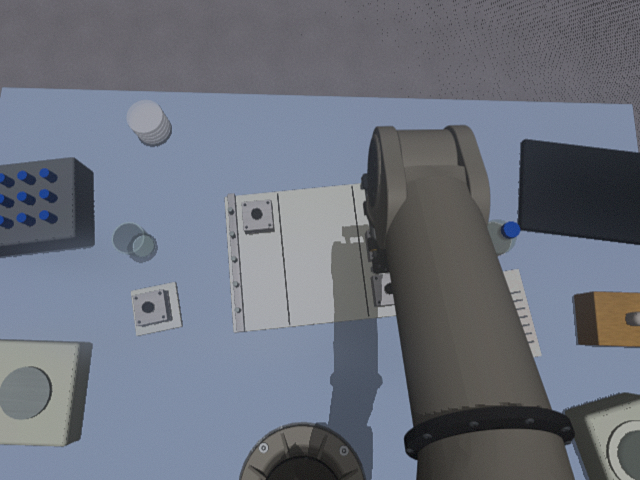

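View pics/side7.png

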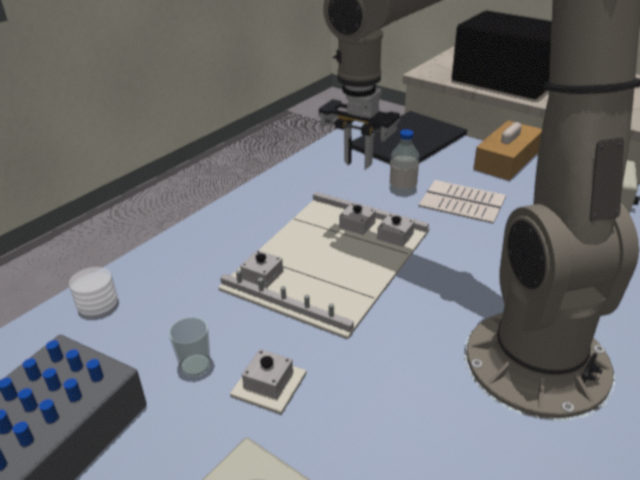

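Request:
apply_moves(
  rows=[
    {"delta_pos":[4.5,0,0],"twist":0,"hand":0.55},
    {"delta_pos":[4.5,0,0],"twist":0,"hand":0.55},
    {"delta_pos":[4.5,0,0],"twist":0,"hand":0.55},
    {"delta_pos":[4.5,0,0],"twist":0,"hand":0.55},
    {"delta_pos":[0,0,0],"twist":0,"hand":0.55},
  ],
)

```text
time: 19.15
position: [0.514, 0.056, 0.2069]
ee_rot: [-2.058, -2.372, -0.003]
wrist_force: [0.0, -0.7, 0.2]
width: 0.0423
```

```bash
python3 - <<'E'
from h import *
state()
p2,d2=optics.grab_frame("top"); cv2.imwrite("pics/top8.png",p2[:,:,::-1])
p1,d1=np.load("top7p.npy"),np.load("top7d.npy")
for nm,d in(("7",d1),("8",d2)):
    z=cloud("top",d)[:,:,2]
    m=((z>0.043)&(z<0.064)&(d>0)).astype(np.uint8)
    m[:,:130]=0;m[:,430:]=0;m[340:]=0
    m=cv2.morphologyEx(m,cv2.MORPH_CLOSE,np.ones((9,9)))
    n,l,s,c=cv2.connectedComponentsWithStats(m)
    for i in range(1,n):
        if s[i,4]<400: continue
        cn,_=cv2.findContours((l==i).astype(np.uint8),cv2.RETR_EXTERNAL,cv2.CHAIN_APPROX_NONE)
        q=pl(ray("top",cn[0][:,0],0.053))
        r=cv2.minAreaRect((q*1000).astype(np.float32))
        print(nm,c[i].round(),r,"y range",(np.percentile(q[:,1],[1,99])*1000).round(1))
E
```

```text
t 19.15 pos [0.514  0.056  0.2069] plate [-0.0195  0.0876] tooly-ang 0.1415 tilt [ 6.0e-04  2.1e-03 -1.0e+00] w 0.0423
F [ 0.01 -0.69  0.16] plate F -0.08 -0.68 q [ 0.42  0.23 -0.75  1.91  0.18  1.06 -0.26]
7 [257. 215.] ((97.8946533203125, 145.87400817871094), (72.04428100585938, 74.25841522216797), 89.7084732055664) y range [109.9 181.9]
7 [382. 290.] ((-110.64857482910156, -129.98281860351562), (71.8930435180664, 42.019412994384766), 0.3860659599304199) y range [-150.9 -109.3]
7 [150. 307.] ((-96.33769989013672, 408.91754150390625), (72.59654998779297, 74.3390121459961), 6.358231067657471) y range [370.6 448.2]
8 [383. 243.] ((-1.8996849060058594, -145.35662841796875), (72.67475128173828, 72.69247436523438), 89.930419921875) y range [-181.7 -109.1]
8 [389. 289.] ((-110.74467468261719, -145.4161834716797), (72.87999725341797, 72.00113677978516), 89.7694320678711) y range [-181.9 -109.1]
8 [150. 307.] ((-96.19872283935547, 408.9462585449219), (72.31388092041016, 74.31265258789062), 6.358231067657471) y range [370.7 448.2]
```

View pics/top8.png

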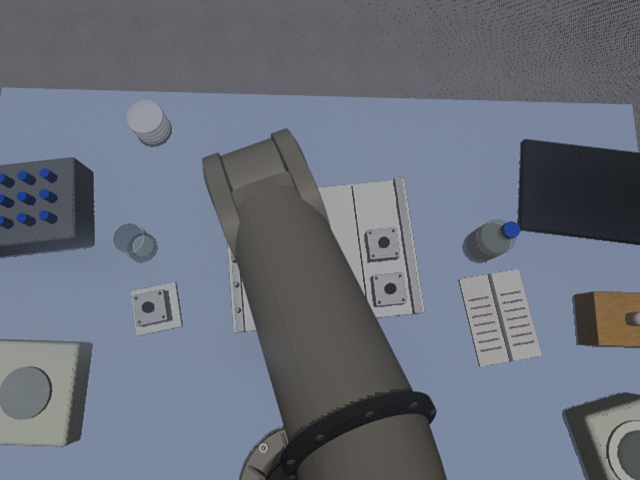

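The top view shows all three holders flat, square to the plate and about 14 mm past their lines. The spare, bottle and beaker have not moved, and the arm is clear of everything.

```bash
python3 -c "
from plant import robot
print(robot.job_done())"
```

```text
the job is handed in; nothing more can be done
None
```

The job is handed in, with all three holders past the correct lines at about 19 s of the 72 s allowed. I felt each holder with a low two-finger push:

| Holder | Position | Measured drag | Blank | Slid to |
|---|---|---|---|---|
| A | far from robot | about 8.5–9.3 N | rough | pegged rail end |
| B | middle | about 1–2 N | polished | plain rail end |
| C | near robot | about 1.5–2.4 N | polished | plain rail end |

- **Placing:** in the last top-view check, every holder lay square to the plate with its near edge about 14 mm past its line. Centres were at y = +146 mm for A and −145 mm for B and C. The spare measured the same before and after. The bottle and beaker looked unmoved in the pictures, but I did not measure them. The arm stood clear at z ≈ 0.2 m.
- **Drag readings:** wrist-force noise was roughly ±0.7 N, so the polished readings came out a little above the stated 0.6–1.2 N. One reading on B touched 3 N just as the fingers met it. All were still far below the rough range.
- **Holder A's first push:** it showed 10.7 N along the plate and 3.6 N upward on the tool. I backed off, lowered the fingers about 5 mm and pushed again. The upward force then stayed small (up to about 1.3 N), and A looked flat in the picture.

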